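Press a worn bushing out of a bearing block

TASK

Clear the two lumps of baked-on crust off the bearing block into the deep steel pan. Then push down, all the way, the lever under the bore that holds the sleeve bushing (the brass part with the hole through it) so that its ejector pin lifts it from below, grip the raised bushing and set it down gently, upright, on the floor of the shallow steel tray. Leave the solid brass plug seated in its bore and do not knock about the control unit and the hex fitting that stand beside the block.

Things in the scene. Friction and masses are not known exactly. Their poses are not given: they have to be found in the camera images.
- stand: fixed press-out stand, aluminium bearing block on top. Origin on the bench under the block's middle; x points from the lever side (facing the robot) to the back, y left, z up. Block top: 110 (x) x 210 (y) mm, 90 mm above the bench. Two 40 mm bores, 30 mm deep, at x = 0, y = +50 and -50 mm; an ejector pin under each. Each bore's rocker lever sticks out 113 mm in front of the block at the bore's y
- cell_left (a point): centre of the mouth of the left bore (stand y = +50 mm), on the block's top plane
- cell_right (a point): centre of the mouth of the right bore (stand y = -50 mm), on the block's top plane
- pad_left (a point): centre of the upper face of the press pad (40 x 36 mm, steel) at the free end of the left bore's lever, 148 mm in front of the bore's centre (stand x about -0.148); moves with the lever
- pad_right (a point): the same for the right bore's lever
- lever_left (a joint): left lever, rad: 0 = pad up, 0.4 = pad fully down on its stop; starts at 0 to 0.05. Over the full travel the pad goes down 34 mm, from about 65 to 31 mm above the bench (pivot 85 mm behind the pad). Takes 6 to 9 N at the pad; no spring, stays where it is left. The pin rises 65 mm per rad, meets the part at about 0.06 rad and at 0.4 rad has lifted it about 22 mm
- lever_right (a joint): right lever, the same
- bushing_center (a point): centre (half-way up) of the sleeve bushing: plain brass tube, 38 mm outside, 20 mm hole, 30 mm high, about 0.2 kg, z along its axis. It starts in one of the two bores, flush with the block's top (centre 15 mm below it)
- plug_center (a point): centre (half-way up) of the blanking plug: solid brass cylinder, 38 mm across, 30 mm high, flush in the other bore
- lump1_center (a point): centre of a dark lump of hard crust, 36 (its x) x 25 (its y) x 27 (z) mm, about 25 g, lying on the block's top on or near the left bore; this point is 13 mm above its underside; grip it across its y
- lump2_center (a point): centre of a dark lump of hard crust, 36 (its x) x 25 (its y) x 27 (z) mm, about 25 g, lying on the block's top on or near the right bore; this point is 13 mm above its underside; grip it across its y
- pan_in (a point): centre of the inner floor of the deep steel pan, fixed, for the scrap: inside 170 (x) x 144 (y) mm, rim 62 mm above this point (65 mm above the bench), walls 3 mm with a lip that reaches 10 mm beyond them
- tray_in (a point): centre of the inner floor of the shallow steel tray, fixed, for the bushing: inside 194 (x) x 144 (y) mm, rim 22 mm above this point (25 mm above the bench), walls 3 mm with a lip that reaches 10 mm beyond them. Pan and tray stand one to the left and one to the right of the stand, either way round
- thermostat: bystander: a metal control unit, 50 x 70 x 42 mm, standing left of the block; leave it alone
- fitting: bystander: a brass hex fitting, 28 mm across, 44 mm high, standing right of the block; leave it alone

How it is judged (in metres and radians):
On the way, in this order (a step that is already met when the one before it is completed fails the run):
1. both lumps lie in the deep pan, let go, while the bushing is still down in its bore (x of lump1_center in the frame of pan_in between -0.088 and 0.088 m and y of lump1_center in the frame of pan_in between -0.075 and 0.075 m and z of each of lump1_center, lump2_center in the frame of pan_in below 0.055 m and x of lump2_center in the frame of pan_in between -0.088 and 0.088 m and y of lump2_center in the frame of pan_in between -0.075 and 0.075 m and contact force between the fingers and lump1 below 0.3 N and contact force between the fingers and lump2 below 0.3 N and z of bushing_center in the frame of stand below 0.079 m), for 0.2 s.
2. the bushing's own lever is down (over 0.33 rad) and the bushing stands raised at least 17 mm in its bore, lifted from below and not by the fingers (((value of joint lever_left above 0.33 rad and horizontal distance between bushing_center and cell_left below 0.006 m) or (value of joint lever_right above 0.33 rad and horizontal distance between bushing_center and cell_right below 0.006 m)) and z of bushing_center in the frame of stand between 0.092 and 0.105 m and contact force between the fingers and bushing below 0.5 N), for 0.2 s.
3. the bushing is gripped and lifted clear of the block (z of bushing_center in the frame of stand above 0.11 m and contact force between the fingers and bushing above 1 N), for 0.1 s.
At the end, for the whole second after the job is handed in: The bushing stands upright (within 0.12 rad) and at rest on the tray's floor, its centre within 82 mm (x) and 57 mm (y) of the floor's centre; both lumps lie inside the deep pan, below its rim; the plug is still seated in its bore (raised less than 4 mm) (x of bushing_center in the frame of tray_in between -0.082 and 0.082 m and y of bushing_center in the frame of tray_in between -0.057 and 0.057 m and z of bushing_center in the frame of tray_in below 0.019 m and angle between bushing_center's own z axis and vertical below 0.12 rad and linear speed of bushing below 0.02 m/s and x of lump1_center in the frame of pan_in between -0.088 and 0.088 m and y of lump1_center in the frame of pan_in between -0.075 and 0.075 m and z of each of lump1_center, lump2_center in the frame of pan_in below 0.055 m and x of lump2_center in the frame of pan_in between -0.088 and 0.088 m and y of lump2_center in the frame of pan_in between -0.075 and 0.075 m and (horizontal distance between plug_center and cell_left below 0.006 m or horizontal distance between plug_center and cell_right below 0.006 m) and z of plug_center in the frame of stand below 0.079 m and angle between plug_center's own z axis and vertical below 0.1 rad); the robot touches nothing.
It fails at once if the control unit or the hex fitting is moved by more than 40 mm (distance of any of thermostat, fitting from where it was at the start of the episode above 0.04 m).
It fails at once if the plug is raised more than 8 mm (z of plug_center in the frame of stand above 0.083 m).
It fails at once if the bushing is dropped: it moves faster than 0.6 m/s (a fall of about 18 mm) with no finger on it (linear speed of bushing above 0.6 m/s and contact force between the fingers and bushing below 0.1 N).
It also fails if it takes over 72 s, if anything falls off the work surface, if the arm or the gripper's body presses on something with over 40 N, if the wrist force passes 120 N, or if a joint passes its speed limit or range.

ROBOT

A 6-joint arm with a two-finger parallel gripper is mounted at the origin on the work surface. World frame = base frame: x ahead of the robot, y to its left, z up, the work surface at z = 0. Lengths are in mm, angles in rad, forces in N, time in s.
With the tool pointing down it reaches from about 225 to 875 mm from the base axis. Payload 3.4 kg.
Tool frame: the origin (TCP) lies at the very end of the fingers, on their centre line; the grasp point (between the pads) lies 19 mm behind it; z points along the fingers, y is the direction in which the jaws open and shut (so a half turn about z gives the same grasp; the last joint's range is limited). The gripper opens to 85 mm and grips with 20 to 120 N. Pads are 22 mm wide; open, the fingers measure 114 mm over their backs; the gripper's body (76 mm by 85 mm) begins 54 mm behind the grasp point. The pads swing forward as they close: fully open they stand 13 mm farther back than shut.
Start: joints at [1.005, 0.276, 1.505, -0, 1.361, -0.121], TCP at [247.43, 519.077, 231.328] pointing down, gripper open.
Joint ranges: [-2.89, 2.89], [-0.75, 2.08], [0.22, 2.7], [-1.18, 4.32], [0.11, 2.71], [-2.7, 2.7]. Speed limits (rad/s): [2.57, 2.57, 3.14, 3.14, 3.14, 3.14].

INTERFACE

Orientations are given as [roll, pitch, yaw] about the fixed x, y, z axes, in that order (R = Rz(yaw) Ry(pitch) Rx(roll)).
In Python, from plant import get_obs, snapshot, finish_job gives the robot as it stands.
- The arm moves only by the shell command python3 -m handwheel 'ROWS' [FORCE]. ROWS is JSON, a list that holds one entry, the list of rows, each a list of 7 numbers: the shift along the tool's x, y, z in m, then the turn, a rotation vector about the tool's x, y, z in degrees, then the closure, from 0 (fully open) to 1 (shut). In form: [[[x, y, z, ax, ay, az, grip], ...]]. A call has exactly 8 rows; each row is the pose to reach, as a shift and turn from the pose commanded when the call began, along the tool's axes at that moment; what a row does not reach only later rows make up. A row lasts 1/10 s, in which the tool goes at most 50 mm and 8.59 degrees, less where a joint would pass 70% of its speed; a pose out of reach is approached as far as the arm can. A call with a gripper value outside its range is refused whole. The fingers move at their own pace and stop on an object; FORCE is the grip in N (left out, the last holds). Time passes only in rows, so rows that repeat a pose let the fingers close, or fill a call up. It gives the time, the measured TCP pose, the force and the opening at its end, in the units of the state.
- get_obs(): the state, without advancing time (a new reading comes with each control period).
- snapshot(name): name is "side" or "top" or "wrist"; returns a dict with "image" (400x640x3 uint8, red, green, blue), "range_z" (400x640 float32, mm along the optical axis (not along the pixel's ray), 0 where there is no reading), "fx", "fy", "cx", "cy" (pixels), "world_from_camera" (4x4, takes a point from camera to world coordinates); the wrist camera has in their place "mount" (4x4, takes a point from camera to tool coordinates, whose origin is the TCP and whose axes are the flange's). Camera axes: x right, y up, looking along -z (the intrinsics and any distortion apply to the point x, -y, -z); pixel columns grow to the right and rows downward; lengths in mm; the calibration is good to about 2 mm. The wrist camera is an equidistant fisheye: a pixel r from the principal point sees the ray r / f radians off the axis. A picture is of the moment at which its call begins: read the wrist's pose just before it.
- finish_job(): hands the job in, once; it reports no verdict.
The state is a dict: "clock": time; "q": joint angles; "joint_vel": joint speeds; "tau": joint torques, N m; "ee_pos": TCP position; "eef_rot": TCP orientation; "ft_force": force on the tool from outside, world axes, zero at the start; "wrist_torque": the same for the moment, N m; "gripper_width": finger opening in mm.
Only numpy, scipy, OpenCV 4.12 (cv2) and the standard library are available. Lean on these libraries where they do the work, as an engineer would, in place of code of your own. Each camera call takes 0.05 s, during which the arm holds its last target.

## Working session

There is one attempt and no reset: what is moved stays moved. The work goes in short steps, Python scripts to look and compute and a shell command to move; the robot and the scene stay as the last step left them, time stands still between calls to the robot, and variables do not carry over. Pictures are saved under pics/ and viewed, and the job is handed in when it is done.

```bash
ls; mkdir -p pics; python3 - <<'E'
from plant import get_obs, snapshot
import cv2, numpy as np
o=get_obs(); print(o)
for n in ("side","top"):
    s=snapshot(n); cv2.imwrite(f"pics/{n}0.png", s["image"][:,:,::-1]); np.savez(f"pics/{n}0.npz",**s)
    print(n,s["fx"],s["fy"],s["cx"],s["cy"],s["world_from_camera"], s.keys())
E
```

```text
pics
{'clock': 0.0, 'q': array([ 1.00501134e+00,  2.76617801e-01,  1.50616245e+00, -1.73235734e-05,
        1.36067033e+00, -1.20995618e-01]), 'joint_vel': array([-9.53050180e-04, -1.30418750e-03, -1.73804539e-03, -8.49302670e-05,
        2.04108214e-04,  2.60902490e-04]), 'tau': array([ 2.27756132e-04, -4.16773510e+01, -2.45802319e+01, -2.04192356e-04,
        1.10724242e-02, -2.19519421e-05]), 'ee_pos': array([247.12513261, 518.59735387, 230.4150105 ]), 'eef_rot': array([-3.13974626e+00, -2.07441545e-04,  2.69680672e+00]), 'ft_force': array([-0.20922332,  0.20965607,  0.16927633]), 'wrist_torque': array([-0.00481438,  0.00697392,  0.01008082]), 'gripper_width': 85.3218924321371}
side 462.0908249727268 462.0908249727268 316.974803145134 200.6937345425491 [[-9.90046641e-01  1.08288939e-01 -8.98952451e-02  4.62530660e+02]
 [-1.40718692e-01 -7.72678374e-01  6.19004346e-01  6.05164011e+02]
 [-2.42878793e-03  6.25493115e-01  7.80225906e-01  8.25679008e+02]
 [ 0.00000000e+00  0.00000000e+00  0.00000000e+00  1.00000000e+00]] dict_keys(['image', 'range_z', 'fx', 'fy', 'cx', 'cy', 'world_from_camera'])
top 404.12488278595316 404.12488278595316 318.2864924084667 204.61442331766327 [[-2.41167067e-02  9.97993306e-01 -5.85469550e-02  4.74800937e+02]
 [-9.99332156e-01 -2.56744157e-02 -2.60012591e-02 -1.13807898e+01]
 [-2.74522414e-02  5.78807901e-02  9.97945985e-01  1.09540610e+03]
 [ 0.00000000e+00  0.00000000e+00  0.00000000e+00  1.00000000e+00]] dict_keys(['image', 'range_z', 'fx', 'fy', 'cx', 'cy', 'world_from_camera'])
```

View pics/side0.png

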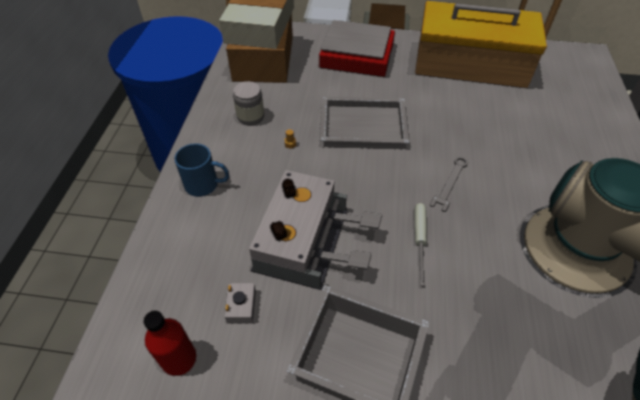

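View pics/top0.png

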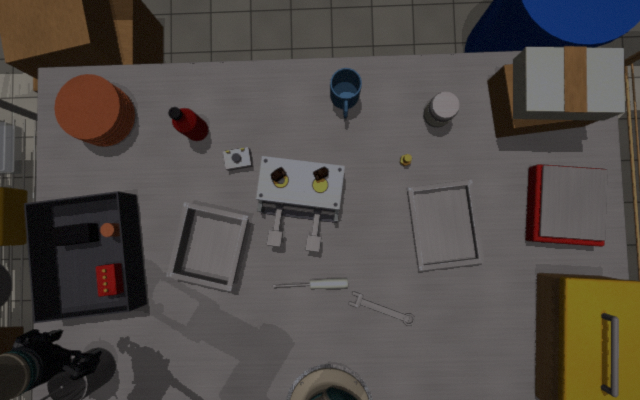

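The deep pan is on the left (top-view pixel ~210,247) and the shallow tray on the right (~445,225). The block is at ~(300,185), with the thermostat at (237,158) and the fitting at (405,160). Next I'll enlarge and measure.

```bash
cat > h.py <<'E'
import numpy as np, cv2
def load(n): return dict(np.load(f"pics/{n}.npz"))
def cloud(s):
    z=s["range_z"].astype(float); v,u=np.mgrid[0:400,0:640]
    P=np.stack([(u-s["cx"])/s["fx"]*z, -(v-s["cy"])/s["fy"]*z, -z, np.ones_like(z)],-1)
    W=P@s["world_from_camera"].T; W=W[...,:3]; W[z<=0]=np.nan; return W
def proj(s,p):
    c=np.linalg.inv(s["world_from_camera"])@np.append(p,1); return s["fx"]*c[0]/-c[2]+s["cx"], s["cy"]-s["fy"]*c[1]/-c[2]
E
python3 - <<'E'
from h import *
for n,(u0,u1,v0,v1) in (("side0",(220,390,150,310)),("top0",(220,420,130,270))):
    s=load(n); im=s["image"][v0:v1,u0:u1,::-1]
    k=4; im=cv2.resize(im,None,fx=k,fy=k,interpolation=cv2.INTER_CUBIC); im=cv2.convertScaleAbs(im,alpha=1.6)
    cv2.imwrite(f"pics/{n}_z.png",im[:600,:800])
s=load("top0");W=cloud(s); 
for n in ("top0","side0"):
    s=load(n); W=cloud(s); z=W[...,2]
    print(n,"bench z",np.nanmedian(z[(abs(W[...,0]-350)<60)&(abs(W[...,1])<40)]))
    # block top
    m=(abs(z-90)<8)&(W[...,0]>350)&(W[...,0]<750)&(abs(W[...,1])<300)
    num,lab,st,ce=cv2.connectedComponentsWithStats(m.astype(np.uint8))
    for i in range(1,num):
        if st[i,4]>300:
            p=W[lab==i]; r=cv2.minAreaRect(p[:,:2].astype(np.float32)); print(st[i],np.median(p,0),r)
E
```

```text
top0 bench z 0.9347676092471602
[ 256  156   89   54 3305] [586.45634403  57.36333264  89.98327535] ((591.7326049804688, 59.097251892089844), (210.21331787109375, 110.41024017333984), 81.41983795166016)
side0 bench z 1.1587354062296527
[ 249  170   85   95 4362] [584.48915915  69.88315704  90.15373819] ((589.9830322265625, 57.388057708740234), (213.5120391845703, 111.39083862304688), 81.5882339477539)
```

View pics/top0_z.png

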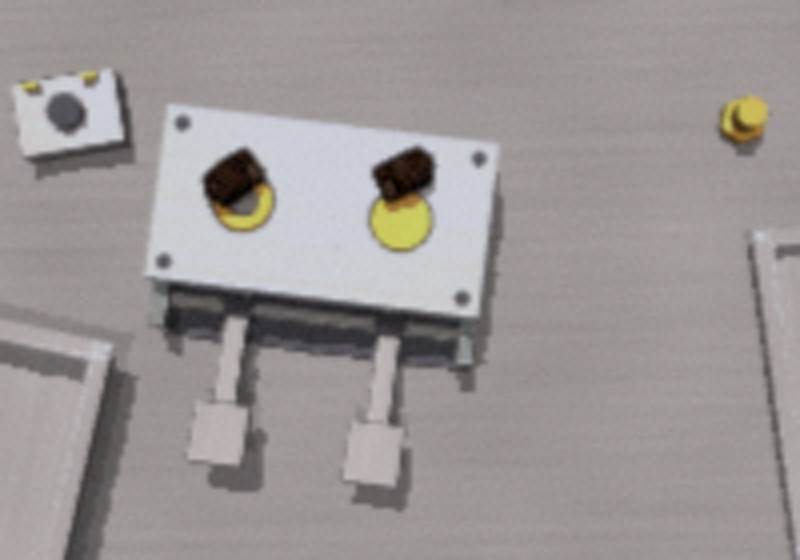

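View pics/side0_z.png

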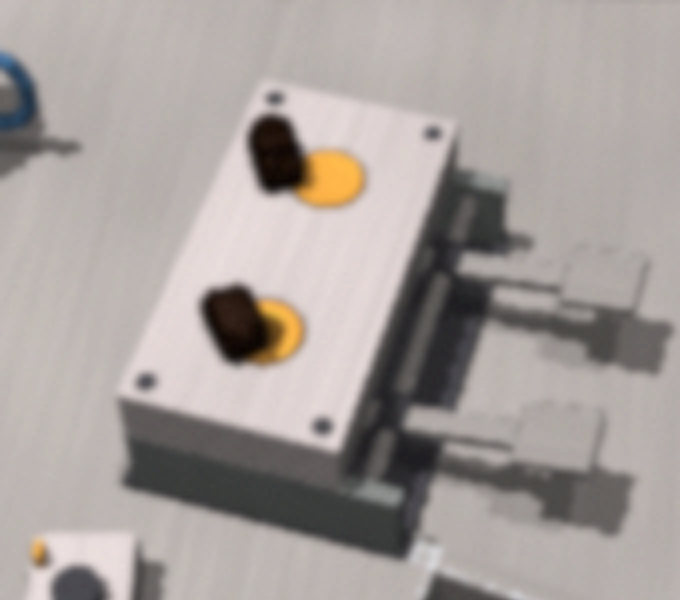

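```bash
python3 - <<'E'
from h import *
c=np.array([590.9,58.2]); a=np.radians(-8.5); ex=np.array([np.cos(a),np.sin(a)]); ey=np.array([-ex[1],ex[0]])
print("cells",c+50*ey,c-50*ey,"pads",c+50*ey-148*ex,c-50*ey-148*ex)
for n in ("top0","side0"):
    s=load(n); W=cloud(s); z=W[...,2]
    L=np.stack([(W[...,:2]-c)@ex,(W[...,:2]-c)@ey],-1)
    on=(abs(L[...,0])<52)&(abs(L[...,1])<102)
    m=on&(z>99)&(z<135)
    num,lab,st,ce=cv2.connectedComponentsWithStats(m.astype(np.uint8))
    for i in range(1,num):
        if st[i,4]>15:
            p=W[lab==i]; q=p[p[:,2]>np.percentile(p[:,2],50)-2]; print(n,"lump",st[i,4],p.mean(0),np.percentile(p[:,2],90),cv2.minAreaRect(p[:,:2].astype(np.float32)))
    # dark pixels on the block
    g=s["image"].max(-1); m2=(m|(on&(g<60)))
    # brass
    im=s["image"].astype(int); b=(im[...,0]-im[...,2]>60)&on&(z<97)
    num,lab,st,ce=cv2.connectedComponentsWithStats(b.astype(np.uint8))
    for i in range(1,num):
        if st[i,4]>15: print("brass",st[i,4],W[lab==i].mean(0))
    # pads
    for p0 in (c+50*ey-148*ex,c-50*ey-148*ex):
        d=np.hypot(W[...,0]-p0[0],W[...,1]-p0[1]); m=(d<34)&(z>30)&(z<90)&(L[...,0]<-115)
        p=W[m]; 
        m=(d<34)&(abs(z-np.median(p[:,2]))<6)&(L[...,0]<-120); p=W[m]
        print("pad",len(p),p.mean(0),cv2.minAreaRect(p[:,:2].astype(np.float32)))
    # trays
    for nm,zr in (("pan",65),("tray",25)):
        m=(abs(z-zr)<5)&(W[...,0]>300)&(W[...,0]<700)&(abs(W[...,1])<400)&(abs(L[...,1])>90)
        k=cv2.connectedComponentsWithStats(m.astype(np.uint8))
        for i in range(1,k[0]):
            if k[2][i,4]>150:
                p=W[k[1]==i]; print(nm,k[2][i,4],p[:,2].mean(),cv2.minAreaRect(p[:,:2].astype(np.float32)))
E
```

```text
cells [598.29047056 107.65079317] [583.50952944   8.74920683] pads [451.91612278 129.52658602] [437.13518167  30.62499968]
top0 lump 153 [610.39053977 111.363912   112.63552896] 118.74143748018703 ((611.0694580078125, 112.91720581054688), (24.876211166381836, 37.95199966430664), 35.450138092041016)
top0 lump 145 [610.01284639   6.0249089  112.55252962] 118.17897881267811 ((611.25732421875, 5.532659530639648), (24.002269744873047, 38.1598014831543), 24.231351852416992)
brass 37 [590.09273179 104.52033263  90.22778205]
brass 119 [581.59955919   9.86417046  89.69700715]
pad 220 [453.0864244  129.79007688  63.01163858] ((453.3979797363281, 130.27110290527344), (36.05839157104492, 40.285884857177734), 81.20760345458984)
pad 221 [438.30824986  31.33777399  60.55597817] ((440.22039794921875, 31.144474029541016), (35.57595443725586, 44.69778823852539), 81.57807922363281)
pan 1394 65.38369289549998 ((437.24383544921875, 302.54254150390625), (171.4786376953125, 196.3608856201172), 75.86333465576172)
tray 1337 24.46121864574023 ((476.77545166015625, -316.2397155761719), (219.97445678710938, 170
[... 872 characters left out ...]
480758666992, 47.798614501953125), 82.55284881591797)
pan 2879 65.3038291749249 ((435.33233642578125, 300.63641357421875), (172.11610412597656, 196.39627075195312), 76.35408782958984)
tray 1049 25.222230312854478 ((475.3616943359375, -317.16583251953125), (219.9254913330078, 174.1063232421875), 5.719569683074951)
tray 226 24.512106384961662 ((328.5497741699219, -25.57129669189453), (64.5082778930664, 23.73954200744629), 89.5715560913086)
tray 162 25.008595073022015 ((590.7564697265625, 163.5788116455078), (5.221165657043457, 138.37152099609375), 82.3211441040039)
tray 229 25.144782093292797 ((419.7070007324219, 231.17098999023438), (24.144676208496094, 171.34242248535156), 83.50975799560547)
```

```bash
cat > go.py <<'E'
import sys,numpy as np
from scipy.spatial.transform import Rotation as R
from plant import get_obs
# usage: go.py x y z jawdir_deg(direction of tool y, mod 180)
x,y,z,j=map(float,sys.argv[1:5]); o=get_obs()
r=R.from_euler('xyz',o["eef_rot"]); 
yaw=o["eef_rot"][2]; cur=np.degrees(np.arctan2(*r.as_matrix()[:2,1][::-1]))
d=(j-cur+90)%180-90
if len(sys.argv)>5: d+=float(sys.argv[5])
t=R.from_euler('xyz',[np.pi,0,np.radians(cur+d+90)])
print("clock",o["clock"],"pos",o["ee_pos"].round(1),"q6",o["q"][5].round(2),"F",o["ft_force"].round(1),"w",round(o["gripper_width"],1),"jaw",round(cur,1))
print("shift m",(r.inv().apply(np.array([x,y,z])-o["ee_pos"])/1000).round(4),"rotvec deg",np.degrees((r.inv()*t).as_rotvec()).round(2))
E
python3 go.py 610.4 113.5 190 38.5
```

```text
clock 0.1 pos [247.1 518.6 230.5] q6 -0.12 F [-0.5  0.   0.7] w 85.5 jaw 64.5
shift m [-0.5023 -0.2093  0.0407] rotvec deg [-1.000e-01  1.000e-02  2.601e+01]
```

```bash
python3 -m handwheel '[[[-0.06,-0.025,0.005,0,0,4,0.2],[-0.1,-0.042,0.008,0,0,8,0.4],[-0.145,-0.06,0.012,0,0,10,0.4],[-0.19,-0.079,0.015,0,0,13,0.4],[-0.235,-0.098,0.019,0,0,16,0.4],[-0.28,-0.117,0.023,0,0,19,0.4],[-0.325,-0.135,0.026,0,0,22,0.4],[-0.37,-0.154,0.03,0,0,26,0.4]]]' 40; python3 go.py 610.4 113.5 170 38.5
```

```text
clock: 0.9
ee_pos: [514.9, 220.6, 201.1]
eef_rot: [-3.142, -0.0, 2.24]
ft_force: [-0.1, 0.3, -0.0]
gripper_width: 51.3
clock 0.9 pos [514.9 220.6 201.1] q6 -0.39 F [-0.1  0.3 -0. ] w 51.3 jaw 38.4
shift m [-0.1433  0.0085  0.0311] rotvec deg [-0.   -0.02 -0.14]
```

```bash
python3 -m handwheel '[[[-0.045,0.003,0.01,0,0,0,0.4],[-0.09,0.006,0.02,0,0,0,0.4],[-0.125,0.008,0.028,0,0,0,0.4],[-0.1435,0.0085,0.031,0,0,0,0.4],[-0.1435,0.0085,0.031,0,0,0,0.4],[-0.1435,0.0085,0.031,0,0,0,0.4],[-0.1435,0.0085,0.031,0,0,0,0.4],[-0.1435,0.0085,0.031,0,0,0,0.4]]]'; python3 - <<'E'
from plant import *
import cv2,numpy as np
o=get_obs(); s=snapshot("wrist"); np.savez("pics/w1.npz",**s,pos=o["ee_pos"],rot=o["eef_rot"]); cv2.imwrite("pics/w1.png",s["image"][:,:,::-1]); print(s["fx"],s["cx"],s["cy"],s["mount"].round(3))
s=snapshot("side"); np.savez("pics/s1.npz",**s); cv2.imwrite("pics/s1.png",s["image"][:,:,::-1])
E
python3 go.py 610.4 113.5 94 38.5
```

```text
clock: 1.7
ee_pos: [609.1, 116.8, 171.2]
eef_rot: [3.141, -0.0, 2.245]
ft_force: [-0.0, 0.2, -1.0]
gripper_width: 51.2
309.70691628693146 322.3791449286892 200.50953018944892 [[-0.00000e+00  9.60000e-01  2.80000e-01  7.12100e+01]
 [ 1.00000e+00 -0.00000e+00  1.00000e-03  9.87000e-01]
 [ 1.00000e-03  2.80000e-01 -9.60000e-01 -1.43276e+02]
 [ 0.00000e+00  0.00000e+00  0.00000e+00  1.00000e+00]]
clock 1.8 pos [609.3 116.5 171.1] q6 -0.6 F [-0.4  0.7 -0.5] w 51.5 jaw 38.6
shift m [-0.003  -0.0011  0.0771] rotvec deg [0.04 0.01 0.11]
```

View pics/w1.png

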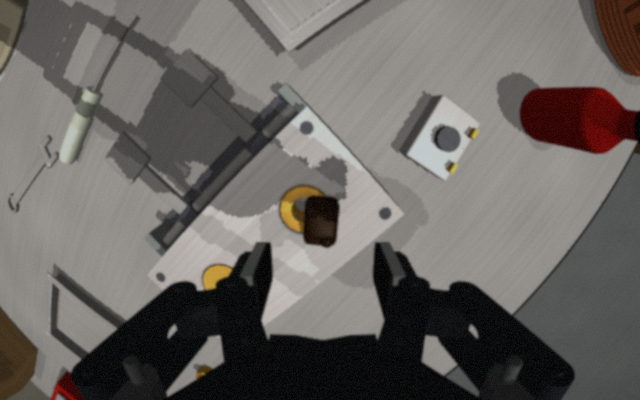

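The wrist view shows the lump at about (321,220), centred between the fingers (cols 272 and 375) and nearly square to them. I'll measure it in 3D from the wrist depth.

```bash
cat >> h.py <<'E'
from scipy.spatial.transform import Rotation as R
def wcloud(s):
    z=s["range_z"].astype(float); v,u=np.mgrid[0:400,0:640]
    a=(u-s["cx"])/s["fx"]; b=(v-s["cy"])/s["fy"]; th=np.hypot(a,b)+1e-9
    k=np.tan(np.minimum(th,1.5))/th
    P=np.stack([a*k*z,-b*k*z,-z,np.ones_like(z)],-1)@s["mount"].T
    W=P[...,:3]@R.from_euler('xyz',s["rot"]).as_matrix().T+s["pos"]; W[(z<=0)|(th>1.2)]=np.nan; return W
def lumps(W,lo=99,hi=135):
    z=W[...,2]; m=(z>lo)&(z<hi)&(W[...,0]>540)&(W[...,0]<650)&(W[...,1]>-60)&(W[...,1]<170)
    k=cv2.connectedComponentsWithStats(m.astype(np.uint8))
    for i in range(1,k[0]):
        if k[2][i,4]>30:
            p=W[k[1]==i]; print(k[2][i],p.mean(0).round(1),np.percentile(p[:,2],90).round(1),cv2.minAreaRect(p[:,:2].astype(np.float32)))
E
python3 - <<'E'
from h import *
s=load("w1"); W=wcloud(s); lumps(W)
z=W[...,2]; im=s["image"].astype(int); b=(im[...,0]-im[...,2]>50)&(abs(z-90)<7)
k=cv2.connectedComponentsWithStats(b.astype(np.uint8))
for i in range(1,k[0]):
    if k[2][i,4]>30: print("brass",k[2][i],cv2.minAreaRect(W[k[1]==i][:,:2].astype(np.float32)))
E
```

```text
[ 303  196   37   52 1637] [610.2 115.  113.8] 118.6 ((611.4769287109375, 113.28126525878906), (25.50245475769043, 37.99222946166992), 35.416038513183594)
brass [566  88  19  25 177] ((725.8673706054688, 342.36138916015625), (5.598728656768799, 31.6152286529541), 5.181704521179199)
brass [280 186  43  46 809] ((593.91943359375, 105.71393585205078), (25.093338012695312, 38.67417907714844), 10.280515670776367)
brass [203 264  29  26 443] ((574.5601196289062, 9.877861976623535), (37.092247009277344, 16.47224998474121), 78.81671905517578)
```

```bash
python3 go.py 610.8 113.4 94 36; python3 -m handwheel '[[[-0.002,-0.001,0.035,0,0,2.6,0.4],[-0.0035,-0.0015,0.065,0,0,2.6,0.4],[-0.0035,-0.0015,0.077,0,0,2.6,0.4],[-0.0035,-0.0015,0.077,0,0,2.6,0.4],[-0.0035,-0.0015,0.077,0,0,2.6,0.9],[-0.0035,-0.0015,0.077,0,0,2.6,0.9],[-0.0035,-0.0015,0.077,0,0,2.6,0.9],[-0.0035,-0.0015,0.077,0,0,2.6,0.9]]]' 30; python3 go.py 610 113 170 36
```

```text
clock 1.8 pos [609.3 116.5 171.1] q6 -0.6 F [-0.4  0.7 -0.5] w 51.5 jaw 38.6
shift m [-0.0033 -0.0008  0.0771] rotvec deg [0.04 0.01 2.61]
clock: 2.6
ee_pos: [612.3, 111.8, 95.3]
eef_rot: [3.138, 0.002, 2.198]
ft_force: [-0.4, -0.7, 5.9]
gripper_width: 24.1
clock 2.6 pos [612.3 111.8  95.3] q6 -0.56 F [-0.4 -0.7  5.9] w 24.1 jaw 35.9
shift m [ 0.0021 -0.0009 -0.0747] rotvec deg [ 0.2   0.1  -0.09]
```

```bash
python3 -m handwheel '[[[0.001,-0.001,-0.03,0,0,0,0.9],[0.001,-0.001,-0.07,0,0,0,0.9],[0.001,-0.001,-0.09,0,0,0,0.9],[0.001,-0.001,-0.09,0,0,0,0.9],[0.001,-0.001,-0.09,0,0,0,0.9],[0.001,-0.001,-0.09,0,0,0,0.9],[0.001,-0.001,-0.09,0,0,0,0.9],[0.001,-0.001,-0.09,0,0,0,0.9]]]'; python3 go.py 475 292 160 76
```

```text
clock: 3.4
ee_pos: [608.9, 111.8, 182.1]
eef_rot: [-3.14, -0.001, 2.198]
ft_force: [0.4, -0.4, -0.2]
gripper_width: 23.9
clock 3.4 pos [608.9 111.8 182.1] q6 -0.56 F [ 0.4 -0.4 -0.2] w 23.9 jaw 35.9
shift m [ 0.2245 -0.0027  0.0224] rotvec deg [ -0.09  -0.12 -40.09]
```

```bash
python3 -m handwheel '[[[0.035,0,0,0,0,-6,0.9],[0.075,-0.001,0.004,0,0,-13,0.9],[0.115,-0.001,0.01,0,0,-20,0.9],[0.155,-0.002,0.015,0,0,-27,0.9],[0.195,-0.002,0.02,0,0,-34,0.9],[0.2245,-0.003,0.022,0,0,-40,0.9],[0.2245,-0.003,0.022,0,0,-40,0.9],[0.2245,-0.003,0.022,0,0,-40,0.9]]]'; python3 go.py 475 292 22 76
```

```text
clock: 4.2
ee_pos: [475.1, 292.1, 161.1]
eef_rot: [-3.141, 0.0, 2.897]
ft_force: [-0.2, 0.4, 0.6]
gripper_width: 24.0
clock 4.2 pos [475.1 292.1 161.1] q6 -0.9 F [-0.2  0.4  0.6] w 24.0 jaw 76.0
shift m [ 1.000e-04 -1.000e-04  1.391e-01] rotvec deg [-0.04  0.01 -0.04]
```

```bash
python3 -m handwheel '[[[0,0,0.045,0,0,0,0.9],[0,0,0.09,0,0,0,0.9],[0,0,0.13,0,0,0,0.9],[0,0,0.145,0,0,0,0.9],[0,0,0.145,0,0,0,0.9],[0,0,0.145,0,0,0,0.9],[0,0,0.145,0,0,0,0.45],[0,0,0.145,0,0,0,0.45]]]';python3 -m handwheel '[[[0,0,0,0,0,0,0.4],[0,0,-0.04,0,0,0,0.4],[0,0,-0.08,0,0,0,0.4],[0,0,-0.12,0,0,0,0.4],[0,0,-0.15,0,0,0,0.4],[0,0,-0.16,0,0,0,0.4],[0,0,-0.16,0,0,0,0.4],[0,0,-0.16,0,0,0,0.4]]]'; python3 go.py 610.5 6 172 24
python3 - <<'E'
from plant import *
import cv2,numpy as np
for n in ("side","top"):
    s=snapshot(n); np.savez(f"pics/{n}2.npz",**s); cv2.imwrite(f"pics/{n}2.png",s["image"][:,:,::-1])
from h import *
lumps(cloud(load("side2")))
E
```

```text
clock: 5.0
ee_pos: [476.8, 292.2, 18.0]
eef_rot: [3.14, 0.003, 2.895]
ft_force: [0.3, 0.9, -0.3]
gripper_width: 46.8
clock: 5.8
ee_pos: [474.5, 291.5, 175.4]
eef_rot: [-3.14, -0.002, 2.896]
ft_force: [-0.2, 0.0, -0.5]
gripper_width: 51.5
clock 5.8 pos [474.5 291.5 175.4] q6 -0.9 F [-0.2  0.  -0.5] w 51.5 jaw 75.9
shift m [-0.2014 -0.2438  0.0034] rotvec deg [-1.000e-01 -5.000e-02  5.192e+01]
[281 178  15  18 198] [608.6  10.8 111.3] 118.1 ((609.6868286132812, 6.603010177612305), (24.652517318725586, 36.32144546508789), 24.710359573364258)
```

View pics/side2.png

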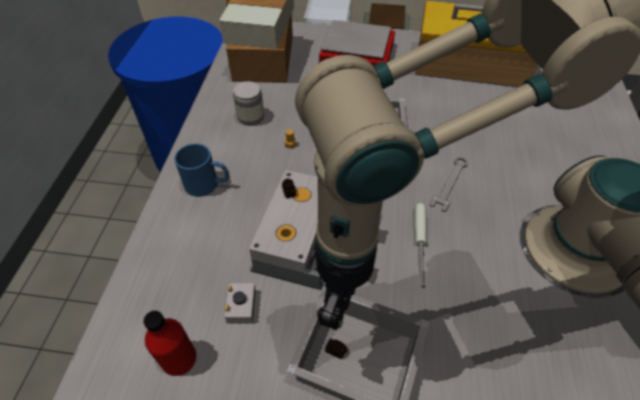

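Lump1 is in the pan at (337,348), and the left bore at (285,233) is clear with the ring visible. Next is lump2.

```bash
python3 -m handwheel '[[[-0.02,-0.025,0,0,0,7,0.4],[-0.05,-0.06,0,0,0,14,0.4],[-0.08,-0.097,0,0,0,21,0.4],[-0.11,-0.133,0.001,0,0,28,0.4],[-0.14,-0.17,0.002,0,0,35,0.4],[-0.165,-0.2,0.003,0,0,42,0.4],[-0.19,-0.23,0.003,0,0,49,0.4],[-0.2015,-0.244,0.003,0,0,52,0.4]]]';python3 go.py 610.8 6 94 24
```

```text
clock: 6.7
ee_pos: [612.1, 3.0, 171.3]
eef_rot: [-3.139, -0.0, 1.982]
ft_force: [-0.7, -0.6, 0.3]
gripper_width: 51.2
clock 6.7 pos [612.1   3.  171.3] q6 -0.52 F [-0.7 -0.6  0.3] w 51.2 jaw 23.6
shift m [0.0033 0.0002 0.0773] rotvec deg [-0.15 -0.02 -0.41]
```

```bash
python3 - <<'E'
from plant import *
import numpy as np
from h import *
for i in range(3): s=snapshot("wrist")
o=get_obs(); s=snapshot("wrist"); np.savez("pics/w3.npz",**s,pos=o["ee_pos"],rot=o["eef_rot"]); cv2.imwrite("pics/w3.png",s["image"][:,:,::-1])
s=load("w3"); lumps(wcloud(s))
E
python3 go.py 610.8 6 94 24
```

```text
[ 306  189   35   56 1722] [610.7   8.4 113.4] 118.7 ((612.2437744140625, 5.197694778442383), (24.43350601196289, 37.73808288574219), 23.15969467163086)
clock 6.9 pos [610.5   7.  172.3] q6 -0.52 F [-0.3 -0.3  0.4] w 50.9 jaw 24.0
shift m [-0.0013  0.      0.0783] rotvec deg [-0.11 -0.15 -0.04]
```

View pics/w3.png

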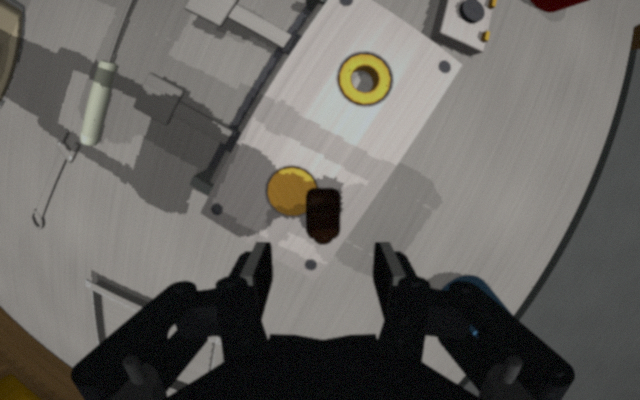

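The lump sits at (323,215), centred and square to the jaws. The bushing ring is at (364,78) and the plug at (290,190).

```bash
python3 -m handwheel '[[[-0.001,0,0.035,0,0,0,0.4],[-0.002,0,0.065,0,0,0,0.4],[-0.002,0,0.077,0,0,0,0.4],[-0.002,0,0.077,0,0,0,0.4],[-0.002,0,0.077,0,0,0,0.9],[-0.002,0,0.077,0,0,0,0.9],[-0.002,0,0.077,0,0,0,0.9],[-0.002,0,0.077,0,0,0,0.9]]]';python3 -m handwheel '[[[0,0,-0.02,0,0,0,0.9],[0,0,-0.06,0,0,0,0.9],[0,0,-0.085,0,0,0,0.9],[0,0,-0.09,0,0,0,0.9],[0,0,-0.09,0,0,0,0.9],[0,0,-0.09,0,0,0,0.9],[0,0,-0.09,0,0,0,0.9],[0,0,-0.09,0,0,0,0.9]]]'; python3 go.py 397.5 311 160 76
```

```text
clock: 7.7
ee_pos: [613.5, 4.6, 98.3]
eef_rot: [3.138, 0.001, 1.988]
ft_force: [0.4, 3.0, 4.6]
gripper_width: 24.1
clock: 8.5
ee_pos: [611.5, 4.4, 184.9]
eef_rot: [-3.139, -0.001, 1.988]
ft_force: [0.1, -0.2, -0.2]
gripper_width: 23.9
clock 8.5 pos [611.5   4.4 184.9] q6 -0.52 F [ 0.1 -0.2 -0.2] w 23.9 jaw 23.9
shift m [ 0.367  -0.0713  0.0257] rotvec deg [ -0.09  -0.14 -52.09]
```

```bash
python3 -m handwheel '[[[0.03,-0.006,0,0,0,-6,0.9],[0.075,-0.015,0,0,0,-13,0.9],[0.12,-0.023,0.005,0,0,-20,0.9],[0.165,-0.032,0.01,0,0,-27,0.9],[0.21,-0.041,0.015,0,0,-34,0.9],[0.255,-0.05,0.02,0,0,-41,0.9],[0.3,-0.058,0.024,0,0,-48,0.9],[0.34,-0.066,0.025,0,0,-52,0.9]]]'; python3 go.py 397.5 311 40 76
```

```text
clock: 9.3
ee_pos: [412.1, 289.7, 160.5]
eef_rot: [-3.141, -0.002, 2.9]
ft_force: [0.9, -0.1, -0.4]
gripper_width: 24.0
clock 9.3 pos [412.1 289.7 160.5] q6 -0.85 F [ 0.9 -0.1 -0.4] w 24.0 jaw 76.1
shift m [0.0191 0.0173 0.1205] rotvec deg [-0.05 -0.09  0.14]
```

```bash
python3 -m handwheel '[[[0.019,0.0165,0.01,0,0,0,0.9],[0.019,0.0165,0.05,0,0,0,0.9],[0.019,0.0165,0.095,0,0,0,0.9],[0.019,0.0165,0.13,0,0,0,0.9],[0.019,0.0165,0.144,0,0,0,0.9],[0.019,0.0165,0.144,0,0,0,0.9],[0.019,0.0165,0.144,0,0,0,0.9],[0.019,0.0165,0.144,0,0,0,0.45]]]';python3 -m handwheel '[[[0,0,0,0,0,0,0.4],[0,0,0,0,0,0,0.4],[0,0,-0.04,0,0,0,0.4],[0,0,-0.08,0,0,0,0.4],[0,0,-0.12,0,0,0,0.4],[0,0,-0.14,0,0,0,0.4],[0,0,-0.14,0,0,0,0.4],[0,0,-0.14,0,0,0,0.4]]]'; python3 go.py 452.5 129.5 120 76
python3 - <<'E'
from plant import *
import cv2,numpy as np
s=snapshot("side"); np.savez("pics/side4.npz",**s); cv2.imwrite("pics/side4.png",s["image"][:,:,::-1])
E
```

```text
clock: 10.1
ee_pos: [400.7, 309.6, 18.5]
eef_rot: [3.14, 0.002, 2.896]
ft_force: [1.2, -0.8, 0.0]
gripper_width: 37.5
clock: 10.9
ee_pos: [399.5, 308.9, 157.7]
eef_rot: [3.141, 0.001, 2.896]
ft_force: [-0.1, -0.8, -0.4]
gripper_width: 51.2
clock 10.9 pos [399.5 308.9 157.7] q6 -0.8 F [-0.1 -0.8 -0.4] w 51.2 jaw 75.9
shift m [-0.0951 -0.1612  0.0377] rotvec deg [ 0.04  0.04 -0.09]
```

View pics/side4.png

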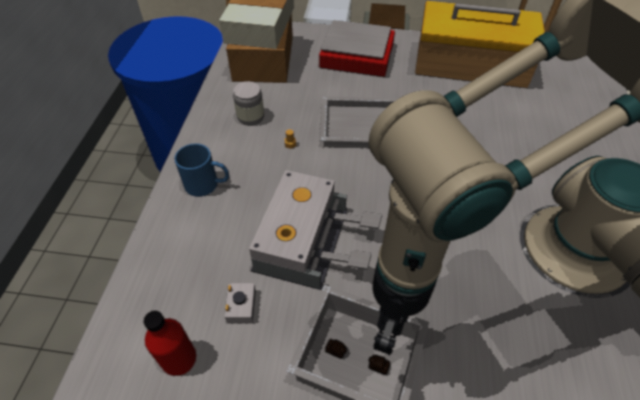

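Both lumps are in the pan, at (337,348) and (380,365). The ring is in the left bore, so I'll press the left pad with the fingers closed.

```bash
python3 -m handwheel '[[[-0.02,-0.034,0.005,0,0,-2,0.6],[-0.045,-0.075,0.015,0,0,-5,0.8],[-0.07,-0.115,0.025,0,0,-5.6,1],[-0.09,-0.15,0.035,0,0,-5.6,1],[-0.095,-0.161,0.04,0,0,-5.6,1],[-0.095,-0.161,0.055,0,0,-5.6,1],[-0.095,-0.161,0.07,0,0,-5.6,1],[-0.095,-0.161,0.075,0,0,-5.6,1]]]' 40;python3 go.py 452.5 129.5 65 81.5
```

```text
clock: 11.75
ee_pos: [450.4, 129.7, 80.1]
eef_rot: [-3.141, -0.005, 2.993]
ft_force: [-0.7, -0.3, 0.3]
gripper_width: -0.2
clock 11.75 pos [450.4 129.7  80.1] q6 -1.29 F [-0.7 -0.3  0.3] w -0.2 jaw 81.5
shift m [-0.0021  0.0001  0.0151] rotvec deg [-0.06 -0.31 -0.01]
```

```bash
python3 -m handwheel '[[[0,0,0.006,0,0,0,1],[0,0,0.012,0,0,0,1],[0,0,0.017,0,0,0,1],[0,0,0.021,0,0,0,1],[0,0,0.025,0,0,0,1],[0,0,0.029,0,0,0,1],[0,0,0.033,0,0,0,1],[0,0,0.037,0,0,0,1]]]';python3 -m handwheel '[[[0,0,0.003,0,0,0,1],[0,0,0.006,0,0,0,1],[0,0,0.009,0,0,0,1],[0,0,0.011,0,0,0,1],[0,0,0.012,0,0,0,1],[0,0,0.012,0,0,0,1],[0,0,0.012,0,0,0,1],[0,0,0.012,0,0,0,1]]]'; python3 go.py 452.5 129.5 31 81.5
```

```text
clock: 12.55
ee_pos: [449.7, 130.5, 45.8]
eef_rot: [3.141, -0.005, 2.993]
ft_force: [-7.3, 3.1, 10.8]
gripper_width: 0.1
clock: 13.35
ee_pos: [449.8, 130.4, 33.5]
eef_rot: [3.141, -0.005, 2.993]
ft_force: [-4.6, 2.8, 5.9]
gripper_width: 0.1
clock 13.35 pos [449.8 130.4  33.5] q6 -1.29 F [-4.6  2.8  5.9] w 0.1 jaw 81.5
shift m [-0.0028 -0.0005  0.0025] rotvec deg [ 0.01 -0.3  -0.01]
```

```bash
python3 -m handwheel '[[[0,0,0.001,0,0,0,1],[0,0,0.002,0,0,0,1],[0,0,0.003,0,0,0,1],[0,0,0.004,0,0,0,1],[0,0,0.004,0,0,0,1],[0,0,0.004,0,0,0,1],[0,0,0.004,0,0,0,1],[0,0,0.004,0,0,0,1]]]'; python3 go.py 452.5 129.5 31 81.5
python3 - <<'E'
from plant import *
from h import *
s=snapshot("side"); np.savez("pics/side5.npz",**s); cv2.imwrite("pics/side5.png",s["image"][:,:,::-1])
W=cloud(s); lumps(W,98,130)
im=cv2.resize(s["image"][150:310,220:420,::-1],None,fx=4,fy=4,interpolation=cv2.INTER_CUBIC)[:600]
cv2.imwrite("pics/side5z.png",cv2.convertScaleAbs(im,alpha=1.5))
E
```

```text
clock: 14.15
ee_pos: [450.1, 130.5, 31.4]
eef_rot: [3.141, -0.004, 2.993]
ft_force: [-10.0, 1.6, 23.4]
gripper_width: 0.2
clock 14.15 pos [450.1 130.5  31.4] q6 -1.29 F [-10.    1.6  23.4] w 0.2 jaw 81.5
shift m [-0.0026 -0.0006  0.0004] rotvec deg [ 0.03 -0.23 -0.01]
[275 218  20  20 296] [596.6 110.  109.2] 113.4 ((596.84716796875, 107.82379150390625), (37.484474182128906, 35.970943450927734), 80.81817626953125)
```

View pics/side5z.png

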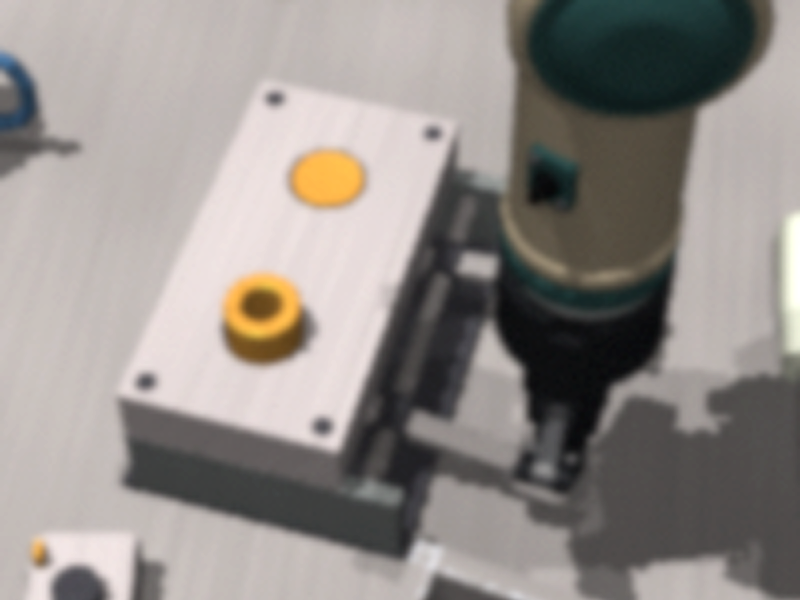

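The lever is on its stop at 23 N. The bushing at (262,315) in the zoom stands about 22 mm proud, and the plug at (327,180) is flush. I'll retreat and hover over the bushing.

```bash
python3 -m handwheel '[[[0,0,-0.01,0,0,0,1],[0,0,-0.03,0,0,0,1],[0,0,-0.07,0,0,0,0.8],[0,0,-0.11,0,0,0,0.5],[0,0,-0.145,0,0,0,0.25],[0,0,-0.155,0,0,0,0.25],[0,0,-0.155,0,0,0,0.25],[0,0,-0.155,0,0,0,0.25]]]'; python3 go.py 597 108 180 81.5
```

```text
clock: 15.0
ee_pos: [451.9, 129.7, 183.4]
eef_rot: [-3.141, -0.002, 2.994]
ft_force: [-0.2, 0.2, 0.1]
gripper_width: 64.0
clock 15.0 pos [451.9 129.7 183.4] q6 -1.29 F [-0.2  0.2  0.1] w 64.0 jaw 81.5
shift m [-1.468e-01 -1.000e-04  3.200e-03] rotvec deg [-0.02 -0.1   0.02]
```

```bash
python3 -m handwheel '[[[-0.03,0,0,0,0,0,0.25],[-0.07,0,0,0,0,0,0.25],[-0.11,0,0,0,0,0,0.25],[-0.14,0,0.003,0,0,0,0.25],[-0.147,0,0.003,0,0,0,0.25],[-0.147,0,0.003,0,0,0,0.25],[-0.147,0,0.003,0,0,0,0.25],[-0.147,0,0.003,0,0,0,0.25]]]'; python3 - <<'E'
from plant import *
import numpy as np
from h import *
o=get_obs(); s=snapshot("wrist"); np.savez("pics/w6.npz",**s,pos=o["ee_pos"],rot=o["eef_rot"]); cv2.imwrite("pics/w6.png",s["image"][:,:,::-1])
s=load("w6"); lumps(wcloud(s),106,120); lumps(wcloud(s),98,120)
E
python3 go.py 597 108 94 81.5
```

```text
clock: 15.8
ee_pos: [596.3, 108.4, 181.1]
eef_rot: [-3.141, -0.002, 2.994]
ft_force: [-0.6, 0.3, 0.4]
gripper_width: 64.2
[ 296  190   51   50 1543] [598.4 107.5 112.1] 113.3 ((599.0753173828125, 107.65357208251953), (36.58477783203125, 36.85148620605469), 82.62332153320312)
[ 296  188   51   52 1745] [598.1 107.6 111. ] 113.3 ((599.0753173828125, 107.65357208251953), (36.58477783203125, 36.85148620605469), 82.62332153320312)
clock 15.85 pos [596.6 108.5 181.5] q6 -1.36 F [ 1.2 -0.1  0.7] w 64.0 jaw 81.5
shift m [-0.0006 -0.0004  0.0875] rotvec deg [ 0.   -0.05  0.05]
```

View pics/w6.png

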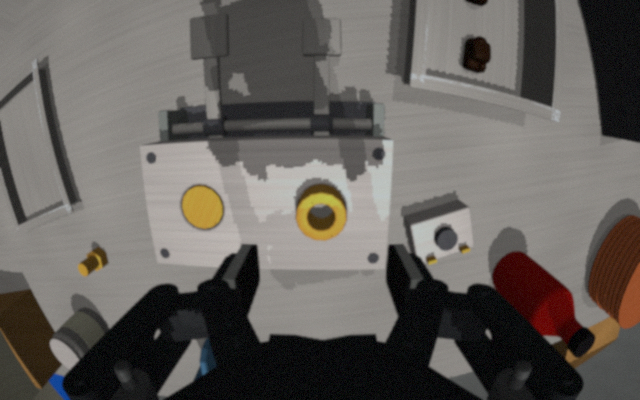

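```bash
python3 -m handwheel '[[[-0.001,0,0.02,0,0,0,0.25],[-0.0015,0,0.045,0,0,0,0.25],[-0.0015,0,0.068,0,0,0,0.25],[-0.0015,0.0004,0.08,0,0,0,0.25],[-0.0015,0.0004,0.085,0,0,0,0.25],[-0.0015,0.0004,0.085,0,0,0,0.25],[-0.0015,0.0004,0.085,0,0,0,0.25],[-0.0015,0.0004,0.085,0,0,0,0.25]]]'; python3 go.py 598.3 107.7 95 81.5
```

```text
clock: 16.65
ee_pos: [600.4, 108.4, 97.7]
eef_rot: [3.141, 0.002, 2.994]
ft_force: [0.7, -0.3, -0.3]
gripper_width: 64.1
clock 16.65 pos [600.4 108.4  97.7] q6 -1.36 F [ 0.7 -0.3 -0.3] w 64.1 jaw 81.5
shift m [ 0.002  -0.001   0.0027] rotvec deg [0.03 0.13 0.02]
```

```bash
python3 -m handwheel '[[[0.002,-0.0007,0.0015,0,0,0,0.25],[0.002,-0.0007,0.0015,0,0,0,0.35],[0.002,-0.0007,0.0015,0,0,0,0.45],[0.002,-0.0007,0.0015,0,0,0,0.55],[0.002,-0.0007,0.0015,0,0,0,0.7],[0.002,-0.0007,0.0015,0,0,0,0.7],[0.002,-0.0007,0.0015,0,0,0,0.7],[0.002,-0.0007,0.0015,0,0,0,0.7]]]' 40; python3 go.py 598.3 107.7 96 81.5
python3 - <<'E'
from plant import *
from h import *
s=snapshot("side"); 
im=cv2.resize(s["image"][150:310,220:420,::-1],None,fx=4,fy=4,interpolation=cv2.INTER_CUBIC)[:600]
cv2.imwrite("pics/side7z.png",cv2.convertScaleAbs(im,alpha=1.5))
E
```

```text
clock: 17.45
ee_pos: [597.6, 107.6, 95.2]
eef_rot: [-3.141, 0.0, 2.994]
ft_force: [-1.0, -1.4, 3.3]
gripper_width: 35.5
clock 17.45 pos [597.6 107.6  95.2] q6 -1.36 F [-1.  -1.4  3.3] w 35.5 jaw 81.5
shift m [-0.0007  0.0002 -0.0008] rotvec deg [-0.02  0.01  0.02]
```

View pics/side7z.png

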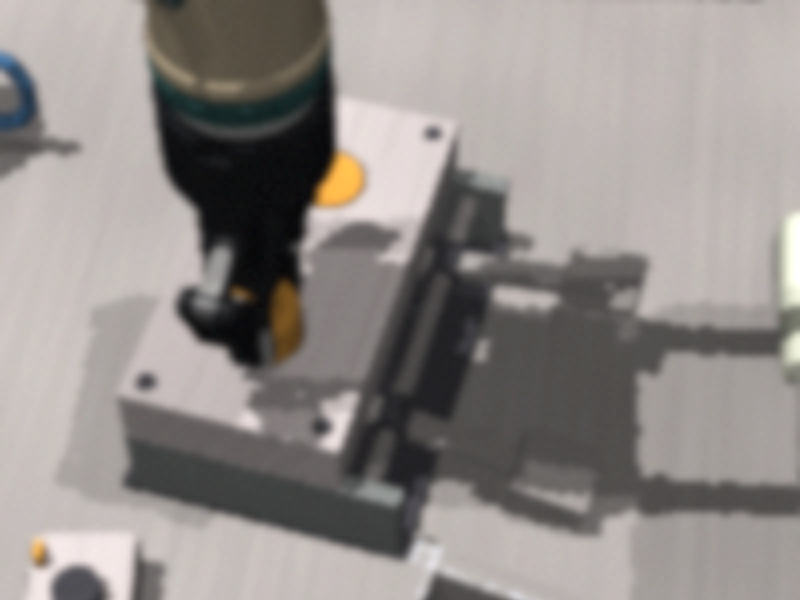

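The gripper reads 35.5 mm, a bit under 38. I'll check the wrist view before lifting.

```bash
python3 - <<'E'
from plant import *
from h import *
o=get_obs(); print(o["gripper_width"],o["ft_force"],o["ee_pos"])
s=snapshot("wrist"); np.savez("pics/w8.npz",**s,pos=o["ee_pos"],rot=o["eef_rot"])
im=cv2.resize(s["image"][180:380,200:440,::-1],None,fx=3,fy=3,interpolation=cv2.INTER_CUBIC)
cv2.imwrite("pics/w8.png",cv2.convertScaleAbs(im,alpha=1.8))
W=wcloud(load("w8")); lumps(W,104,118)
E
```

```text
35.221104864750615 [-1.11063756 -1.74630935  4.35078234] [597.56305252 107.63825478  95.20818949]
[ 253  231  140   76 4636] [596.3 108.7 111.4] 113.4 ((593.7157592773438, 107.1299819946289), (50.294525146484375, 44.24273681640625), 44.59611892700195)
```

View pics/w8.png

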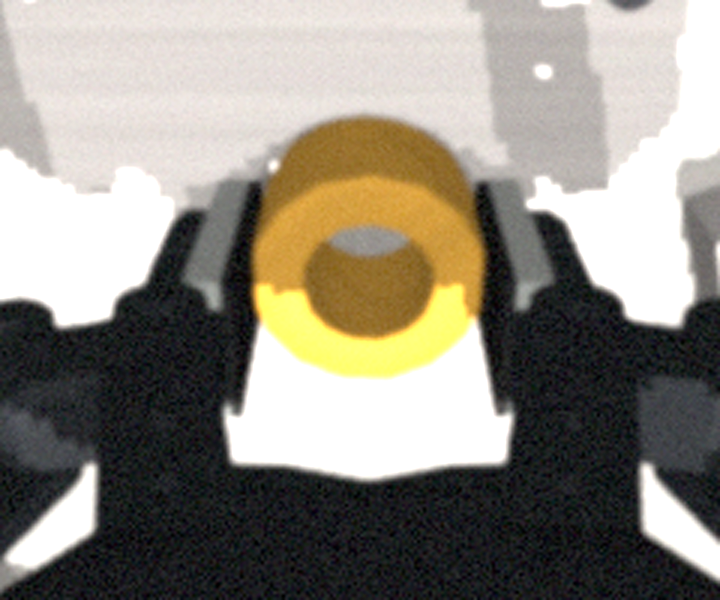

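The grip is centred and the bushing upright at (368,280) in the zoom, so I'll lift it.

```bash
python3 -m handwheel '[[[0,0,-0.004,0,0,0,0.7],[0,0,-0.01,0,0,0,0.7],[0,0,-0.02,0,0,0,0.7],[0,0,-0.035,0,0,0,0.7],[0,0,-0.05,0,0,0,0.7],[0,0,-0.065,0,0,0,0.7],[0,0,-0.075,0,0,0,0.7],[0,0,-0.08,0,0,0,0.7]]]' 45; python3 go.py 476 -316 175 95.6
python3 - <<'E'
from plant import *
from h import *
s=snapshot("side"); 
im=cv2.resize(s["image"][150:310,220:420,::-1],None,fx=4,fy=4,interpolation=cv2.INTER_CUBIC)[:600]
cv2.imwrite("pics/side9z.png",cv2.convertScaleAbs(im,alpha=1.5))
E
```

```text
clock: 18.35
ee_pos: [598.0, 108.2, 176.5]
eef_rot: [3.141, 0.002, 2.994]
ft_force: [-0.3, -0.1, -2.6]
gripper_width: 35.3
clock 18.35 pos [598.  108.2 176.5] q6 -1.36 F [-0.3 -0.1 -2.6] w 35.3 jaw 81.5
shift m [ 0.0581 -0.4375  0.0009] rotvec deg [  0.04   0.12 -14.08]
```

View pics/side9z.png

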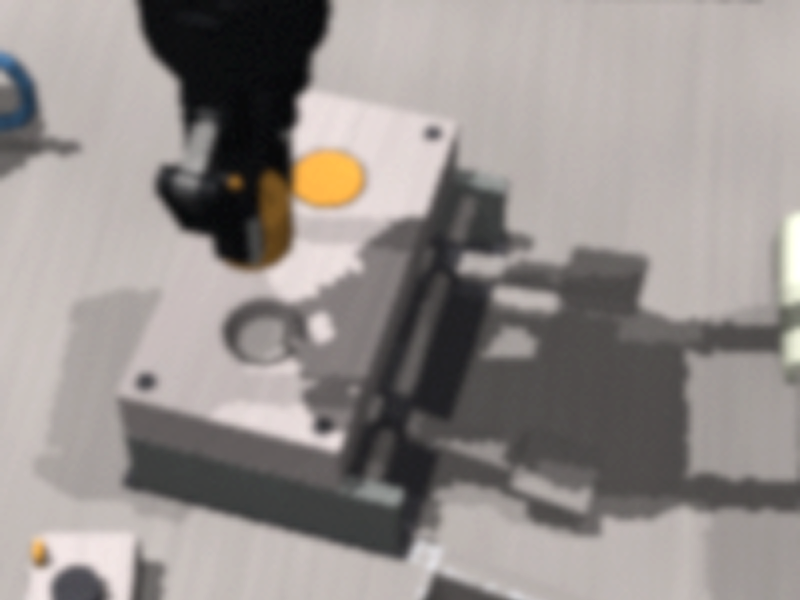

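```bash
python3 -m handwheel '[[[0.003,-0.02,0,0,0,0,0.7],[0.008,-0.06,0,0,0,0,0.7],[0.0135,-0.1,0,0,0,0,0.7],[0.019,-0.14,0,0,0,0,0.7],[0.0245,-0.185,0,0,0,0,0.7],[0.0305,-0.23,0,0,0,0,0.7],[0.0365,-0.275,0,0,0,0,0.7],[0.042,-0.315,0,0,0,0,0.7]]]'; python3 go.py 476 -316 150 81.5
```

```text
clock: 19.2
ee_pos: [508.3, -199.2, 174.4]
eef_rot: [3.141, -0.001, 2.993]
ft_force: [-0.2, 0.5, -1.0]
gripper_width: 35.2
clock 19.2 pos [ 508.3 -199.2  174.4] q6 -1.92 F [-0.2  0.5 -1. ] w 35.2 jaw 81.5
shift m [ 0.0147 -0.1203  0.0244] rotvec deg [ 0.02 -0.05 -0.01]
```

```bash
python3 -m handwheel '[[[0.005,-0.04,0,0,0,0,0.7],[0.01,-0.08,0,0,0,0,0.7],[0.013,-0.11,0.005,0,0,0,0.7],[0.015,-0.12,0.02,0,0,0,0.7],[0.015,-0.12,0.05,0,0,0,0.7],[0.015,-0.12,0.08,0,0,0,0.7],[0.015,-0.12,0.1,0,0,0,0.7],[0.015,-0.12,0.11,0,0,0,0.7]]]'; python3 go.py 476 -316 16 81.5
python3 - <<'E'
from plant import *
from h import *
s=snapshot("side"); np.savez("pics/side10.npz",**s)
cv2.imwrite("pics/side10.png",s["image"][:,:,::-1])
E
```

```text
clock: 20.0
ee_pos: [475.5, -312.7, 62.3]
eef_rot: [3.139, -0.004, 2.993]
ft_force: [0.0, -0.3, -1.6]
gripper_width: 35.4
clock 20.0 pos [ 475.5 -312.7   62.3] q6 -2.13 F [ 0.  -0.3 -1.6] w 35.4 jaw 81.5
shift m [-0.0012 -0.0033  0.0463] rotvec deg [ 0.16 -0.24 -0.  ]
```

View pics/side10.png

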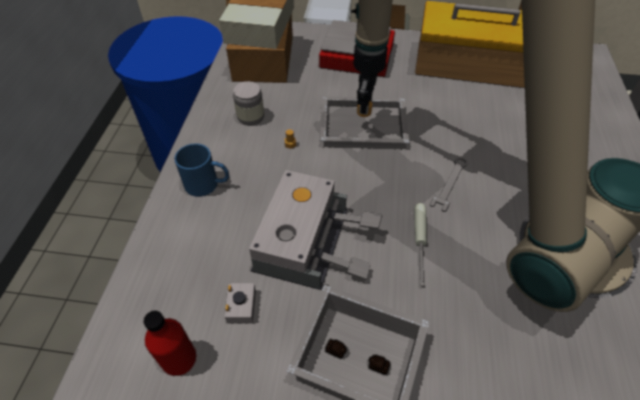

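```bash
python3 -m handwheel '[[[0,-0.001,0.01,0,0,0,0.7],[0,-0.001,0.02,0,0,0,0.7],[0,-0.001,0.03,0,0,0,0.7],[0,-0.001,0.036,0,0,0,0.7],[0,-0.001,0.04,0,0,0,0.7],[0,-0.001,0.042,0,0,0,0.7],[0,-0.001,0.042,0,0,0,0.7],[0,-0.001,0.042,0,0,0,0.7]]]'; python3 go.py 476 -316 16 81.5
```

```text
clock: 20.85
ee_pos: [477.1, -315.1, 23.2]
eef_rot: [-3.141, 0.001, 2.994]
ft_force: [0.1, 0.4, -1.8]
gripper_width: 35.2
clock 20.85 pos [ 477.1 -315.1   23.2] q6 -2.13 F [ 0.1  0.4 -1.8] w 35.2 jaw 81.5
shift m [ 0.0009 -0.001   0.0072] rotvec deg [-0.02  0.04  0.02]
```

```bash
python3 -m handwheel '[[[0,0,0.001,0,0,0,0.7],[0,0,0.002,0,0,0,0.7],[0,0,0.003,0,0,0,0.7],[0,0,0.004,0,0,0,0.7],[0,0,0.005,0,0,0,0.7],[0,0,0.0055,0,0,0,0.7],[0,0,0.0055,0,0,0,0.7],[0,0,0.0055,0,0,0,0.7]]]'; python3 go.py 476 -316 16 81.5
```

```text
clock: 21.65
ee_pos: [476.8, -314.9, 17.4]
eef_rot: [3.142, 0.0, 2.994]
ft_force: [-0.6, -0.3, -1.7]
gripper_width: 34.8
clock 21.65 pos [ 476.8 -314.9   17.4] q6 -2.13 F [-0.6 -0.3 -1.7] w 34.8 jaw 81.5
shift m [ 0.0007 -0.0012  0.0014] rotvec deg [0.   0.   0.02]
```

```bash
python3 -m handwheel '[[[0,0,0.0005,0,0,0,0.7],[0,0,0.001,0,0,0,0.7],[0,0,0.0015,0,0,0,0.7],[0,0,0.002,0,0,0,0.7],[0,0,0.002,0,0,0,0.7],[0,0,0.002,0,0,0,0.7],[0,0,0.002,0,0,0,0.7],[0,0,0.002,0,0,0,0.7]]]'; python3 go.py 476 -316 16 81.5
```

```text
clock: 22.45
ee_pos: [476.9, -315.0, 16.4]
eef_rot: [-3.141, 0.0, 2.994]
ft_force: [-2.2, 0.8, 5.7]
gripper_width: 34.9
clock 22.45 pos [ 476.9 -315.    16.4] q6 -2.13 F [-2.2  0.8  5.7] w 34.9 jaw 81.5
shift m [ 0.0007 -0.0011  0.0004] rotvec deg [-0.01  0.03  0.02]
```

The bushing touches down at TCP 16.4 mm, as predicted (16.2). I'll release it slowly.

```bash
python3 -m handwheel '[[[0,0,-0.0005,0,0,0,0.57],[0,0,-0.0005,0,0,0,0.54],[0,0,-0.0005,0,0,0,0.51],[0,0,-0.0005,0,0,0,0.47],[0,0,-0.0005,0,0,0,0.42],[0,0,-0.0005,0,0,0,0.36],[0,0,-0.0005,0,0,0,0.3],[0,0,-0.0005,0,0,0,0.3]]]';python3 -m handwheel '[[[0,0,-0.005,0,0,0,0.3],[0,0,-0.015,0,0,0,0.3],[0,0,-0.035,0,0,0,0.3],[0,0,-0.06,0,0,0,0.3],[0,0,-0.09,0,0,0,0.3],[0,0,-0.12,0,0,0,0.3],[0,0,-0.14,0,0,0,0.3],[0,0,-0.14,0,0,0,0.3]]]'
python3 - <<'E'
from plant import *
from h import *
o=get_obs(); s=snapshot("wrist"); np.savez("pics/w11.npz",**s,pos=o["ee_pos"],rot=o["eef_rot"]); cv2.imwrite("pics/w11.png",s["image"][:,:,::-1])
for n in ("side","top"):
    t=snapshot(n); np.savez(f"pics/{n}11.npz",**t); cv2.imwrite(f"pics/{n}11.png",t["image"][:,:,::-1])
W=wcloud(load("w11")); d=np.hypot(W[...,0]-477,W[...,1]+315); m=(d<30)&(W[...,2]>25)&(W[...,2]<45)
p=W[m]; print(len(p),np.percentile(p[:,2],[5,50,95]),cv2.minAreaRect(p[:,:2].astype(np.float32)))
A=np.c_[p[:,:2]-p[:,:2].mean(0),np.ones(len(p))][p[:,2]>30]; print("tilt",np.linalg.lstsq(A,p[p[:,2]>30][:,2],rcond=None)[0])
W=cloud(load("side11"))
c=np.array([590.9,58.2]); a=np.radians(-8.5); ey=np.array([-np.sin(a),np.cos(a)])
k=c-50*ey; m=np.hypot(W[...,0]-k[0],W[...,1]-k[1])<16; print("plug top",np.nanmedian(W[m][:,2]))
m=(abs(W[...,0]-436)<70)&(abs(W[...,1]-302)<60)&(W[...,2]>18)&(W[...,2]<60)
q=cv2.connectedComponentsWithStats(m.astype(np.uint8))
for i in range(1,q[0]):
    if q[2][i,4]>30: print("lump",W[q[1]==i].mean(0),W[q[1]==i][:,2].max())
E
```

```text
clock: 23.25
ee_pos: [476.8, -314.9, 15.9]
eef_rot: [3.142, 0.0, 2.994]
ft_force: [-0.5, 0.2, -0.4]
gripper_width: 59.6
clock: 24.05
ee_pos: [478.7, -316.4, 160.2]
eef_rot: [-3.137, 0.007, 2.994]
ft_force: [0.3, -0.3, -0.6]
gripper_width: 59.8
1021 [28.35897505 33.41909673 34.58762275] ((478.5774230957031, -314.54620361328125), (35.46961975097656, 37.304386138916016), 82.33682250976562)
tilt [8.28083956e-03 1.10490269e-03 3.33948138e+01]
plug top 90.1515952505112
lump [369.87016267 243.04213678  40.47061705] 58.7391737997915
lump [475.47866673 294.69380842  26.60847687] 33.61070447413522
lump [398.70459766 311.90001921  26.66147699] 34.06831698779604
```

View pics/side11.png

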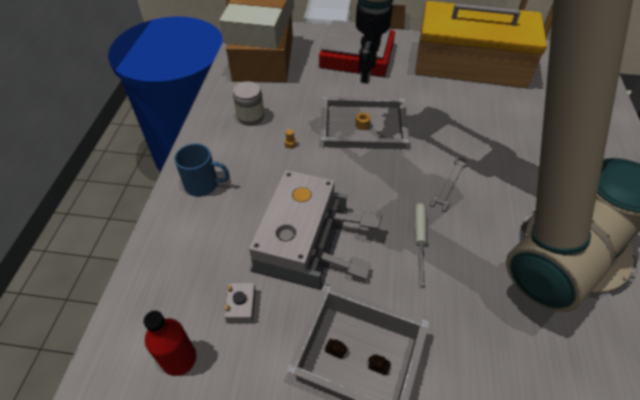

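View pics/w11.png

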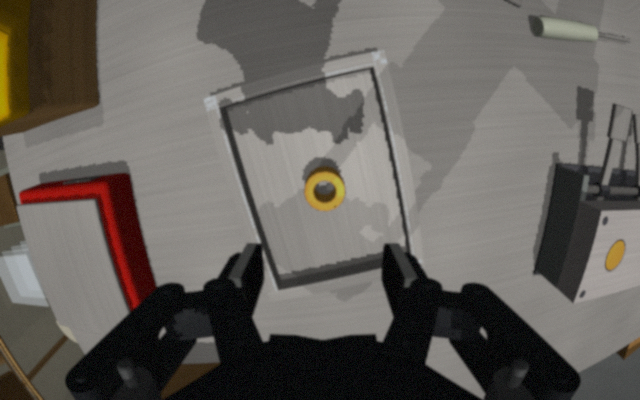

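The bushing stands upright at the tray centre, at (325,190) in the wrist view, with its top at 33 mm. Both lumps are in the pan, the plug is flush, the bystanders are unmoved and the arm is clear. Handing in.

```bash
python3 -c "
from plant import *
print(finish_job())"
```

```text
the job is handed in; nothing more can be done
None
```

I cleared both lumps into the deep pan, then pressed the left lever onto its stop (about 23 N). I gripped the raised bushing and set it upright in the shallow tray. I handed the job in at about 24 s of the 72 s; no verdict was reported.

**Last checks:**
- **Bushing:** it stands at about (478, -315), within about 3 mm of the tray's centre. Its top is 33 mm above the bench, as expected, and its tilt is about 0.01 rad.
- **Lumps:** both lie on the pan floor, with their tops at about 34 mm, well below the 65 mm rim.
- **Plug:** its top reads 90 mm, flush with the block.
- **Bystanders:** the control unit and the hex fitting look unmoved in the side picture; I judged this by eye and did not measure it.
- **Arm:** clear of everything.

**Disagreements:**
- The gripper read about 35 mm on the 38 mm bushing. I put this down to pad flex, because the wrist picture showed a centred, upright grip.
- A search for lumps also found a third patch at about (370, 243). I took it to be the pan wall, because only two lumps show in the pan.

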